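# Feed a brass plate on to the ball stake

### The arm

A 7-joint arm with a two-finger parallel gripper is mounted at the origin on the work surface. World frame = base frame: x ahead of the robot, y to its left, z up, the work surface at z = 0. Lengths are in m, angles in degrees, forces in N, time in s.
With the tool pointing down it reaches from about 0.4 to 0.85 m from the base axis. Payload 6.9 kg.
Tool frame: the origin (TCP) lies at the very end of the fingers, on their centre line; the grasp point (between the pads) lies 19 mm behind it; z points along the fingers, y is the line along which they close (so a half turn about z gives the same grasp; the last joint's range is limited). The gripper opens to 85 mm and grips with 20 to 120 N. Pads are 22 mm wide; open, the fingers measure 114 mm over their backs; the gripper's body (76 mm by 85 mm) begins 54 mm behind the grasp point. The pads swing forward as they close: fully open they stand 13 mm farther back than shut.
Start: joints at [-70.216, 29.078, -13.613, 85.955, 7.202, 65.827, -8.869], TCP at [0.148, 0.607, 0.231] pointing down, gripper open.
Joint ranges: [-176.47, 176.47], [-13.61, 117.27], [-81.72, 77.17], [0.22, 143.17], [-87.28, 267.28], [10, 112.55], [-165.47, 165.47]. Speed limits (degrees/s): [136.94, 136.94, 180, 180, 180, 180, 180].

### API

Orientations are given as [roll, pitch, yaw] about the fixed x, y, z axes, in that order (R = Rz(yaw) Ry(pitch) Rx(roll)).
In Python, from rig import bot gives the robot as it stands.
- The arm moves only by the tool apply_moves, never from a script. Its argument "targets" is a list of rows, each an object of numbers: "jaw": the opening, from 0 (shut) to 1 (fully open); "tx", "ty", "tz": the shift along the tool's x, y, z in m; "wx", "wy", "wz": the turn, a rotation vector about the tool's x, y, z in degrees. In form: [{"jaw": .., "tx": .., "ty": .., "tz": .., "wx": .., "wy": .., "wz": ..}, ...]. A call has 1 to 20 rows; each row shifts and turns the commanded pose from where the row before left it, along the tool's axes as they then stand; what a row does not reach is not made up. A row lasts 1/10 s, in which the tool goes at most 50 mm and 8.59 degrees, less where a joint would pass 70% of its speed; a pose out of reach is approached as far as the arm can. A call is refused whole if a number of a shift passes 0.05 or a number of a turn 8.59, either way. A call with a gripper value outside its range is refused whole. The fingers move at their own pace and stop on an object; the grip force is fixed at half the most. Time passes only in rows, so rows that do not move let the fingers close. It gives the time, the measured TCP pose, the force, the opening and the grip force at its end, in the units of the state.
- bot.state(): the state, without advancing time (a new reading comes with each control period).
- bot.capture(name): name is "scene" or "top" or "wrist"; returns a dict with "color" (480x640x3 uint8, red, green, blue), "fx", "fy", "cx", "cy" (pixels), "R" (3x3) and "t" (3): a world point X has camera coordinates R X + t; the wrist camera has in their place "hand_eye" (4x4, takes a point from camera to tool coordinates, whose origin is the TCP and whose axes are the flange's). Camera axes: x right, y down, z forward; pixel columns grow to the right and rows downward; lengths in m; the calibration is good to about 2 mm. A picture is of the moment at which its call begins: read the wrist's pose just before it. There is no depth.
- bot.close_job(): hands the job in; it is judged then, once.
Trained networks look in the newest picture that a camera, given by its name, has taken for a name from the list of things; names that differ only in an ending like _2 or _b are one class to them, and where a whole thing is asked for, a point or a joint stands for the part that bears it (a point fixed in the world has none). Each returns a list of dicts, best first, with "confidence" (0 to 1); they miss things now and then, are a little off and sometimes report something else, mostly with a low value. They report only what shows in the picture. A call takes as long as a camera call. They do not tell look-alikes from the thing itself.
- bot.find_in(camera, name): "position" ([x, y, z] in m, in the coordinates of the camera as it stood for that picture, good to about 4 mm: the middle of the surface that is visible of it).
- bot.cut_out(camera, name): "region" (480x640 bool, what is visible of it).
The state is a dict: "time_s": time; "q": joint angles; "dq": joint speeds; "effort": joint torques, N m; "ee_pos": TCP position; "tool_rot": TCP orientation; "ft_force": force on the tool from outside, world axes, zero at the start; "moment": the same for the moment, N m; "finger_gap": opening from 0.0 (shut) to 1.0 (fully open); "grip_force": force on a finger pad.
Only numpy, scipy, OpenCV 4.12 (cv2) and the standard library are available. Lean on these libraries where they do the work, as an engineer would, in place of code of your own. Each camera call takes 0.05 s, during which the arm holds its last target. There are 200 camera calls.

### The job

Draw the sliding stop of the feed channel fully out of the way (push its upright pin sideways to the end of its travel) and leave it there. Then slide the brass plate along the channel, off the end of the rest and on to the round steel stake, without lifting it, and leave it balanced there on its own: centred on the ball, nearly level, still and clear of the rest. Leave the other things on the bench alone.

Things in the scene. Friction and masses are not known exactly. Their poses are not given: they have to be found in the camera images.
- plate: Flat brass plate 70 mm (own x) x 100 mm (own y) x 12 mm, about 0.7 kg, lying loose in the channel, long side along it. Origin: centre of its underside, z up. The walls stand 2 mm above its top: push it on its rear end (away from the stake), between the walls; friction about 0.6, 2 to 6 N. On the ball it tilts about 1 degree per 0.8 mm off centre and slides off when far off centre.
- rest: Fixed aluminium rest: a straight channel 230 mm long, flat floor 120 mm above the table, 76 mm wide inside, open at both ends. Walls 6 mm thick, 14 mm high above the floor, ending 20 mm short of the front end. Origin on the table below the centre line, 65 mm behind the front end; y points along the channel to the stake (within 0.5 rad of world y), z up, x the way the stop slides out.
- rest_front (a point): Middle of the front edge of the rest's floor, where the plate leaves it (level of the floor); the direction from rest_back to rest_front is the feeding direction.
- rest_back (a point): Middle of the rear edge of the rest's floor, 230 mm from rest_front.
- stake: Fixed polished steel ball stake, a ball of 100 mm diameter on a short foot, standing beyond the front end of the rest on the channel's centre line. Origin: on the table below the ball's centre; axes as the rest's.
- stake_top (a point): Topmost point of the ball, 54 mm beyond rest_front and 0.5 mm lower than the rest's floor. A plate centred on it clears the rest's edge by 4 mm.
- stop (a joint): Travel (m) of the stop, a dark steel bar 115 x 11 x 12 mm lying 2 to 14 mm above the floor across the channel, 3 to 14 mm behind its front edge. 0 = across the channel, 0.08 = end of travel, clear of the plate's path. It slides along the rest's +x (square to the channel, away from the robot) between two guide cheeks 14 mm high beside the channel, stays where left, resists with about 2 N.
- stop_pin (a point): Top centre of the upright round pin on the stop, 12 mm diameter, standing 35 mm above the bar (bar's top 14 mm and pin's top 49 mm above the floor). It is over the channel's centre line when the stop is at 0 and moves with it; push it from its -x side.
- jar: Bystander: squat amber jar 48 mm across, 50 mm high, on the table on the far side of the stand. Origin: centre of underside.
- pulley: Bystander: dark steel belt pulley 60 mm across, 30 mm high, on the table beside the stake, far side. Origin: centre of underside.
- mallet: Bystander: hammer lying on the near side of the stand. Origin: on the table level, within its length.
- bottle: Bystander: pink bottle 64 mm across, 150 mm high, to the left. Origin: centre of underside.
- brushpot: Bystander: black pot of brushes, 76 mm across, 190 mm high, to the right. Origin: centre of underside.
- block: Bystander: dark wooden block 90 x 50 x 35 mm, to the right. Origin: centre of underside.
- driver: Bystander: screwdriver lying to the left. Origin: underside.
Things that resemble listed ones, but are neither listed nor needed, are in the scene too. Of the things like the plate, leave any that is green or turquoise; of the rest the smaller one is meant.

How it is judged (in metres and radians):
On the way:
1. the stop is drawn fully out of the channel (0.07 m or more) (value of joint stop above 0.07 m), for 0.2 s.
At the end, for the whole second after the job is handed in: The stop is still drawn out (0.07 m or more) and the plate rests on the ball stake alone, not touching the rest, the middle of its underside within 10 mm of the ball's top in plan, tilted less than 0.2 rad, at rest (value of joint stop above 0.07 m and horizontal distance between plate and stake_top below 0.01 m and angle between plate's own z axis and vertical below 0.2 rad and contact force between plate and stake above 2 N and contact force between plate and rest below 0.1 N and linear speed of plate below 0.02 m/s and angular speed of plate below 0.2 rad/s).
It fails at once if the plate is lifted (its underside centre more than 15 mm above the rest's floor) (height (world z) of plate above 0.135 m).
It fails at once if the plate falls off (height (world z) of plate below 0.1 m).
It fails at once if a bystander is moved by more than 20 mm (distance of any of jar, pulley, mallet, bottle, brushpot, block, driver from where it was at the start of the episode above 0.02 m).
It also fails if it takes over 51 s, if anything falls off the work surface, if the arm or the gripper's body presses on something with over 40 N, if the wrist force passes 120 N, or if a joint passes its speed limit or range.

## Working session

There is one attempt and no reset: what is moved stays moved. The work goes in short steps, Python scripts to look and compute and a tool call to move; the robot and the scene stay as the last step left them, time stands still between calls to the robot, and variables do not carry over. Pictures are saved under pics/ and viewed, at most 13 in all, crops included, and the job is handed in when it is done.

Besides the shell and the picture viewer there is one more tool, called after "Request:" in YAML: its name, and indented under it one key for each argument. apply_moves: Moves the arm, as the interface text tells. Its arguments: {"type":"object","properties":{"targets":{"type":"array"}},"required":["targets"]}

```bash
ls; mkdir -p pics
cat > h.py <<'E'
from rig import bot
import numpy as np, cv2
def cap(n,f=None):
    c=bot.capture(n)
    if f: cv2.imwrite('pics/'+f,cv2.cvtColor(c['color'],cv2.COLOR_RGB2BGR))
    return c
def w(c,p): return c['R'].T@(np.array(p)-c['t'])if True else 0
def proj(c,X):
    p=np.array(c['R'])@np.array(X)+np.array(c['t']); return np.array([c['fx']*p[0]/p[2]+c['cx'],c['fy']*p[1]/p[2]+c['cy']])
def onplane(c,uv,z):
    R=np.array(c['R']);o=-R.T@np.array(c['t']);d=R.T@np.array([(uv[0]-c['cx'])/c['fx'],(uv[1]-c['cy'])/c['fy'],1])
    return o+d*(z-o[2])/d[2]
E
python3 - <<'E'
from h import *
np.set_printoptions(precision=4,suppress=True)
print(bot.state())
for n in ['top','scene']:
    c=cap(n,n+'0.png'); c['R']=np.array(c['R']);c['t']=np.array(c['t'])
    print(n,c['fx'],-c['R'].T@c['t'])
    for k in ['plate','rest','stake','stop','stop_pin','jar','pulley','mallet','bottle','brushpot','block','driver']:
        for d in bot.find_in(n,k)[:3]: print(k,round(d['confidence'],2),w(c,d['position']),proj(c,w(c,d['position'])).round())
E
```

```text
pics
{'time_s': 0.0, 'q': array([-70.2164,  29.1247, -13.6077,  86.0077,   7.2001,  65.8255,
        -8.8706]), 'dq': array([-0.0038, -0.0574, -0.0238,  0.0856,  0.1065, -0.0752,  0.0111]), 'effort': array([ -0.0014, -62.0573,  -2.1872, -24.966 ,   0.0127,   0.0119,
         0.    ]), 'ee_pos': array([0.1484, 0.6066, 0.2304]), 'tool_rot': array([-179.9006,    0.0006,  166.2587]), 'ft_force': array([-0.2115,  0.8644, -0.048 ]), 'moment': array([ 0.0214, -0.0115, -0.02  ]), 'grip_force': 0.0, 'finger_gap': 0.9998642696106588}
top 482.92146808596124 [0.3041 0.0219 1.4031]
plate 0.94 [ 0.507  -0.0672  0.1316] [356. 240.]
plate 0.89 [0.5499 0.2641 0.011 ] [240. 231.]
plate 0.84 [ 0.7148 -0.0109  0.0124] [334. 177.]
rest 0.58 [ 0.5128 -0.1121  0.1171] [372. 239.]
stake 0.69 [0.5133 0.0861 0.1057] [299. 238.]
stop 0.54 [0.5526 0.0197 0.1358] [324. 222.]
stop 0.34 [ 0.5087 -0.114   0.1184] [373. 240.]
stop_pin 0.44 [0.5527 0.0169 0.1368] [325. 222.]
jar 0.83 [ 0.6289 -0.1571  0.0539] [386. 203.]
pulley 0.91 [0.6569 0.1277 0.0262] [287. 194.]
mallet 0.72 [ 0.3507 -0.0082  0.0248] [332. 300.]

[... 645 characters left out ...]
0197 0.1345] [326. 246.]
jar 0.66 [ 0.652  -0.1599  0.0391] [250. 299.]
pulley 0.93 [0.673  0.1233 0.023 ] [367. 314.]
pulley 0.5 [ 0.5452 -0.0271  0.0268] [307. 279.]
mallet 0.74 [ 0.509  -0.069   0.1283] [292. 238.]
mallet 0.54 [0.3581 0.0626 0.0244] [342. 243.]
mallet 0.25 [0.4384 0.4065 0.0178] [465. 265.]
bottle 0.85 [0.6688 0.4461 0.0744] [508. 302.]
bottle 0.39 [ 0.6477 -0.1581  0.0363] [251. 299.]
bottle 0.24 [ 0.545  -0.0291  0.028 ] [306. 278.]
brushpot 0.56 [ 0.6593 -0.4306  0.0669] [135. 287.]
block 0.81 [ 0.4776 -0.375   0.0375] [181. 256.]
block 0.6 [0.4375 0.4065 0.0189] [465. 264.]
block 0.26 [ 0.5476 -0.0292  0.0277] [306. 279.]
driver 0.79 [0.4369 0.4066 0.02  ] [466. 264.]
```

Run:
```python
import cv2
a=cv2.imread('pics/top0.png'); cv2.imwrite('pics/tc.png',cv2.resize(a[160:310,270:470],(800,600),interpolation=cv2.INTER_CUBIC))
```

```text
(no output)
```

View pics/tc.png

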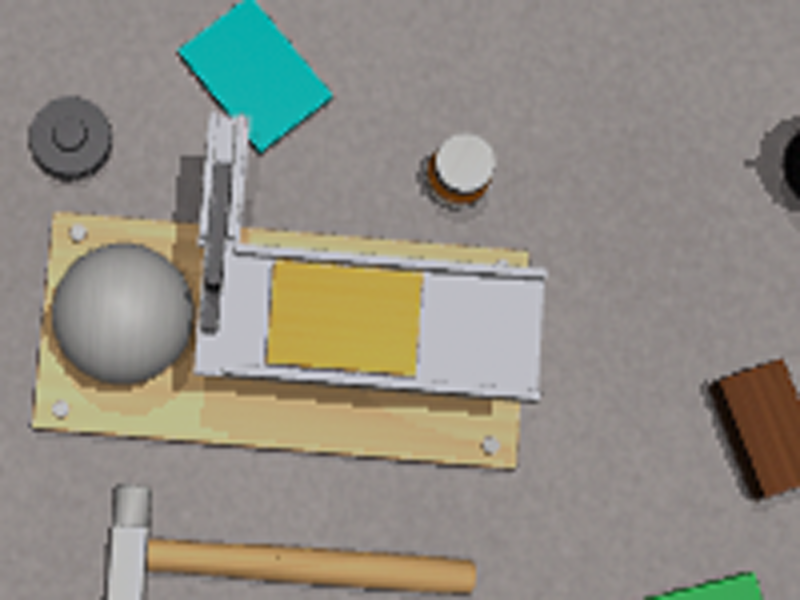

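View pics/scene0.png

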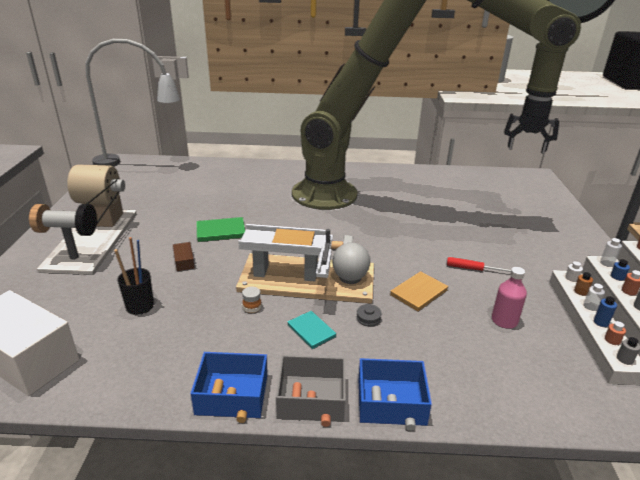

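The overview shows the channel pointing about 5° off world y. The ball is at top-view pixel (300,238) and the pin at about (323,232). The brass plate lies between the walls at (356,240). The green, turquoise and larger orange plates are decoys. I'll move above the rest for a wrist view.

Request:
apply_moves:
  targets:
    - {"tz": -0.045}
    - {"tz": -0.045}
    - {"tz": -0.045}
    - {"tz": -0.045}
    - {"tx": -0.031,"ty": -0.037,"jaw": 0.35}
    - {"tx": -0.031,"ty": -0.037}
    - {"tx": -0.031,"ty": -0.037}
    - {"tx": -0.031,"ty": -0.037}
    - {"tx": -0.031,"ty": -0.037}
    - {"tx": -0.031,"ty": -0.037}
    - {"tx": -0.031,"ty": -0.037}
    - {"tx": -0.031,"ty": -0.037}
    - {"tx": -0.031,"ty": -0.037}
    - {"tx": -0.031,"ty": -0.037}
    - {"tx": -0.031,"ty": -0.037}
    - {"tx": -0.031,"ty": -0.037}
    - {"tx": -0.031,"ty": -0.037}
    - {"tx": -0.031,"ty": -0.037}
    - {"tx": -0.031,"ty": -0.037}

```text
schema error: expected keys jaw, tx, ty, tz, wx, wy, wz
```

Request:
apply_moves:
  targets:
    - {"wz": 8.1}
    - {"wz": 8.1}
    - {"wz": 8.1}
    - {"wz": 8.1}
    - {"wz": 8.1}
    - {"wz": 8.1}
    - {"wz": 8.1}
    - {"wz": 8.1}
    - {"wz": 8.1}
    - {"wz": 8.1}
    - {"wz": 0}

```text
schema error: expected keys jaw, tx, ty, tz, wx, wy, wz
```

```bash
cat >> h.py <<'E'
from scipy.spatial.transform import Rotation as Ro
def wrist(f=None):
    s=bot.state(); c=cap('wrist',f); H=np.array(c['hand_eye'])
    T=np.eye(4);T[:3,:3]=Ro.from_euler('xyz',s['tool_rot'],degrees=True).as_matrix();T[:3,3]=s['ee_pos']
    M=np.linalg.inv(T@H); c['R']=M[:3,:3];c['t']=M[:3,3]; return s,c
np.set_printoptions(precision=4,suppress=True)
E
python3 - <<'E'
from h import *
s,c=wrist('w1.png'); print(s['time_s'],s['ee_pos'],s['tool_rot'],s['q'],s['finger_gap'],c['hand_eye'],-c['R'].T@c['t'])
for k in ['plate','rest','stake','stop','stop_pin']:
    for d in bot.find_in('wrist',k)[:3]: print(k,round(d['confidence'],2),w(c,d['position']),proj(c,w(c,d['position'])).round())
E
```

```text
1.3 [0.1484 0.6071 0.2313] [-179.9985   -0.0013  166.2592] [-70.216   29.0774 -13.6152  85.9579   7.2023  65.8245  -8.8715] 1.0003676527078444 [[-0.0003 -0.9457 -0.3252  0.0846]
 [ 1.     -0.0001 -0.0005  0.0001]
 [ 0.0004 -0.3252  0.9457 -0.1425]
 [ 0.      0.      0.      1.    ]] [0.0663 0.6273 0.3738]
stake 0.58 [0.4232 0.4252 0.0187] [228. 454.]
stop_pin 0.3 [0.4241 0.4242 0.0176] [227. 454.]
```

View pics/w1.png

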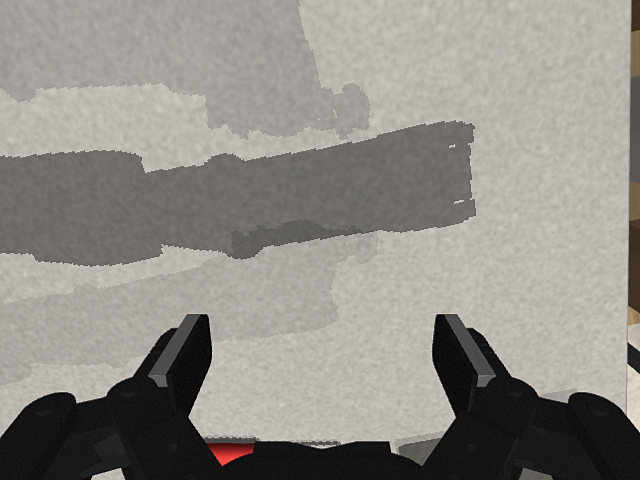

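Only the bench shows so far, and every row needs all the keys. I'll resend the move in full.

Request:
apply_moves:
  targets:
    - {"jaw": 0.35,"tx": 0,"ty": 0,"tz": -0.045,"wx": 0,"wy": 0,"wz": 0}
    - {"jaw": 0.35,"tx": 0,"ty": 0,"tz": -0.045,"wx": 0,"wy": 0,"wz": 0}
    - {"jaw": 0.35,"tx": 0,"ty": 0,"tz": -0.045,"wx": 0,"wy": 0,"wz": 0}
    - {"jaw": 0.35,"tx": 0,"ty": 0,"tz": -0.045,"wx": 0,"wy": 0,"wz": 0}
    - {"jaw": 0.35,"tx": -0.031,"ty": -0.037,"tz": 0,"wx": 0,"wy": 0,"wz": 0}
    - {"jaw": 0.35,"tx": -0.031,"ty": -0.037,"tz": 0,"wx": 0,"wy": 0,"wz": 0}
    - {"jaw": 0.35,"tx": -0.031,"ty": -0.037,"tz": 0,"wx": 0,"wy": 0,"wz": 0}
    - {"jaw": 0.35,"tx": -0.031,"ty": -0.037,"tz": 0,"wx": 0,"wy": 0,"wz": 0}
    - {"jaw": 0.35,"tx": -0.031,"ty": -0.037,"tz": 0,"wx": 0,"wy": 0,"wz": 0}
    - {"jaw": 0.35,"tx": -0.031,"ty": -0.037,"tz": 0,"wx": 0,"wy": 0,"wz": 0}
    - {"jaw": 0.35,"tx": -0.031,"ty": -0.037,"tz": 0,"wx": 0,"wy": 0,"wz": 0}
    - {"jaw": 0.35,"tx": -0.031,"ty": -0.037,"tz": 0,"wx": 0,"wy": 0,"wz": 0}
    - {"jaw": 0.35,"tx": -0.031,"ty": -0.037,"tz": 0,"wx": 0,"wy": 0,"wz": 0}
    - {"jaw": 0.35,"tx": -0.031,"ty": -0.037,"tz": 0,"wx": 0,"wy": 0,"wz": 0}
    - {"jaw": 0.35,"tx": -0.031,"ty": -0.037,"tz": 0,"wx": 0,"wy": 0,"wz": 0}
    - {"jaw": 0.35,"tx": -0.031,"ty": -0.037,"tz": 0,"wx": 0,"wy": 0,"wz": 0}
    - {"jaw": 0.35,"tx": -0.031,"ty": -0.037,"tz": 0,"wx": 0,"wy": 0,"wz": 0}
    - {"jaw": 0.35,"tx": -0.031,"ty": -0.037,"tz": 0,"wx": 0,"wy": 0,"wz": 0}
    - {"jaw": 0.35,"tx": -0.031,"ty": -0.037,"tz": 0,"wx": 0,"wy": 0,"wz": 0}

```text
time_s: 3.5
ee_pos: [0.4688, -0.0443, 0.4117]
tool_rot: [180.0, 0.1, 166.3]
ft_force: [0.5, 0.1, 0.0]
finger_gap: 0.349
grip_force: 0.0
```

Request:
apply_moves:
  targets:
    - {"jaw": 0.35,"tx": 0,"ty": 0,"tz": 0,"wx": 0,"wy": 0,"wz": 8.1}
    - {"jaw": 0.35,"tx": 0,"ty": 0,"tz": 0,"wx": 0,"wy": 0,"wz": 8.1}
    - {"jaw": 0.35,"tx": 0,"ty": 0,"tz": 0,"wx": 0,"wy": 0,"wz": 8.1}
    - {"jaw": 0.35,"tx": 0,"ty": 0,"tz": 0,"wx": 0,"wy": 0,"wz": 8.1}
    - {"jaw": 0.35,"tx": 0,"ty": 0,"tz": 0,"wx": 0,"wy": 0,"wz": 8.1}
    - {"jaw": 0.35,"tx": 0,"ty": 0,"tz": 0,"wx": 0,"wy": 0,"wz": 8.1}
    - {"jaw": 0.35,"tx": 0,"ty": 0,"tz": 0,"wx": 0,"wy": 0,"wz": 8.1}
    - {"jaw": 0.35,"tx": 0,"ty": 0,"tz": 0,"wx": 0,"wy": 0,"wz": 8.1}
    - {"jaw": 0.35,"tx": 0,"ty": 0,"tz": 0,"wx": 0,"wy": 0,"wz": 8.1}
    - {"jaw": 0.35,"tx": 0,"ty": 0,"tz": 0,"wx": 0,"wy": 0,"wz": 8.1}
    - {"jaw": 0.35,"tx": 0,"ty": 0,"tz": 0,"wx": 0,"wy": 0,"wz": 0}
    - {"jaw": 0.35,"tx": 0,"ty": 0,"tz": 0,"wx": 0,"wy": 0,"wz": 0}

```text
time_s: 4.7
ee_pos: [0.4683, -0.0423, 0.4113]
tool_rot: [180.0, -0.0, 85.5]
ft_force: [-0.5, -0.0, -0.9]
finger_gap: 0.348
grip_force: 0.0
```

Run:
```python
from h import *
s,c=wrist('w2.png'); print(s['time_s'],s['ee_pos'],s['tool_rot'],s['q'],s['finger_gap'])
for k in ['plate','rest','stake','stop','stop_pin']:
    for d in bot.find_in('wrist',k)[:3]: print(k,round(d['confidence'],2),w(c,d['position']),proj(c,w(c,d['position'])).round())
```

```text
4.7 [ 0.4683 -0.0423  0.4113] [179.9931  -0.0016  85.5143] [-20.3821   9.8919  28.2254  87.9394  -4.694   83.341    3.5464] 0.3483378666710731
plate 0.79 [ 0.5093 -0.0644  0.1327] [361. 200.]
plate 0.78 [ 0.2705 -0.2786  0.0206] [208. 328.]
plate 0.68 [ 0.7191 -0.0077  0.0115] [507. 126.]
rest 0.67 [ 0.5154 -0.0448  0.1188] [364. 180.]
rest 0.32 [ 0.6305 -0.1523  0.0488] [446. 241.]
stop 0.66 [0.5528 0.0188 0.1337] [399. 119.]
stop_pin 0.73 [0.5512 0.018  0.135 ] [398. 120.]
stop_pin 0.41 [0.5108 0.0182 0.1065] [357. 122.]
```

View pics/w2.png

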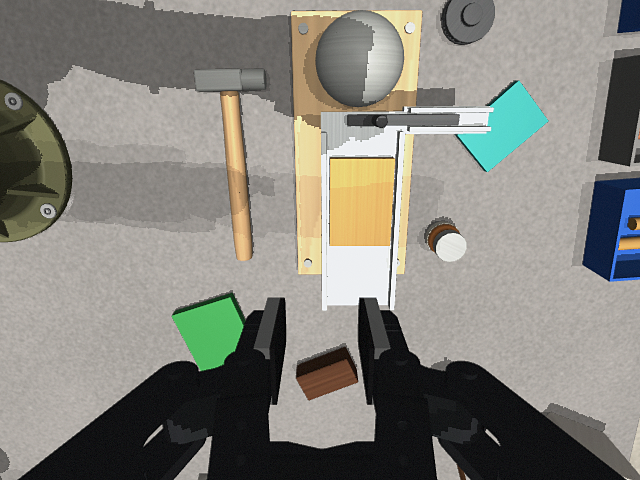

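The wrist view shows the plate at px (329..394, 157..246), the pin top near (380,121), the ball centre near (360,59), the rest's front edge at row 112 and its rear edge at row 306. Next I'll turn these into world coordinates.

Run:
```python
from h import *
s,c=wrist()
hsv=cv2.cvtColor(c['color'],cv2.COLOR_RGB2HSV)
print(hsv[200,360],hsv[290,360])
b=max([d for d in bot.cut_out('wrist','plate')],key=lambda d:d['region'][200,360])
m=b['region'].astype(np.uint8)
r=cv2.minAreaRect(cv2.findContours(m,0,2)[0][0]); P=np.array([onplane(c,p,.132) for p in cv2.boxPoints(r)])
print('plate',P,P.mean(0),[np.linalg.norm(P[i]-P[i-1]) for i in range(4)])
for n,uv,z in [('pin',(380,121),.169),('frontL',(321.5,112),.12),('rearL',(323,309),.134),('rearR',(395,310),.134),('rearfloorL',(328,305),.12),('rearfloorR',(390,305),.12),('wallRfront_in',(400,135),.134),('wallLfront',(323,131),.134)]: print(n,onplane(c,uv,z)[:2])
for k in ['stake','stop_pin','stop']:
    for d in bot.cut_out('wrist',k)[:2]:
        ys,xs=np.nonzero(d['region']); print(k,d['confidence'],xs.min(),xs.max(),ys.min(),ys.max())
# ball: rim circle fit by hough
g=cv2.cvtColor(c['color'],cv2.COLOR_RGB2GRAY)
# predicted silhouette centre for candidate ball centre -> search
for uv in [(360,59)]:
    X=onplane(c,uv,.0695); print('ball approx',X)
im=cv2.cvtColor(c['color'],cv2.COLOR_RGB2BGR)
cv2.imwrite('pics/w3.png',cv2.resize(im[0:150,270:470],(800,600),interpolation=cv2.INTER_CUBIC))
```

```text
[ 20 135 234] [108   5 242]
plate [[ 0.4777 -0.0146  0.132 ]
 [ 0.5468 -0.0203  0.132 ]
 [ 0.5446 -0.1216  0.132 ]
 [ 0.47   -0.1155  0.132 ]] [ 0.5098 -0.068   0.132 ] [np.float64(0.10122215043453829), np.float64(0.06930289350455317), np.float64(0.10139383808269913), np.float64(0.07478629363406357)]
pin [0.528  0.0199]
frontL [0.4735 0.0314]
rearL [ 0.4566 -0.1955]
rearR [ 0.5437 -0.204 ]
rearfloorL [ 0.4627 -0.1983]
rearfloorR [ 0.5399 -0.2046]
wallRfront_in [0.5532 0.0022]
wallLfront [0.4735 0.0128]
stake 0.77 315 403 11 106
stop_pin 0.8 347 458 113 127
stop 0.69 347 458 112 126
stop 0.6 290 492 9 309
ball approx [0.5215 0.0836 0.0695]
```

View pics/w3.png

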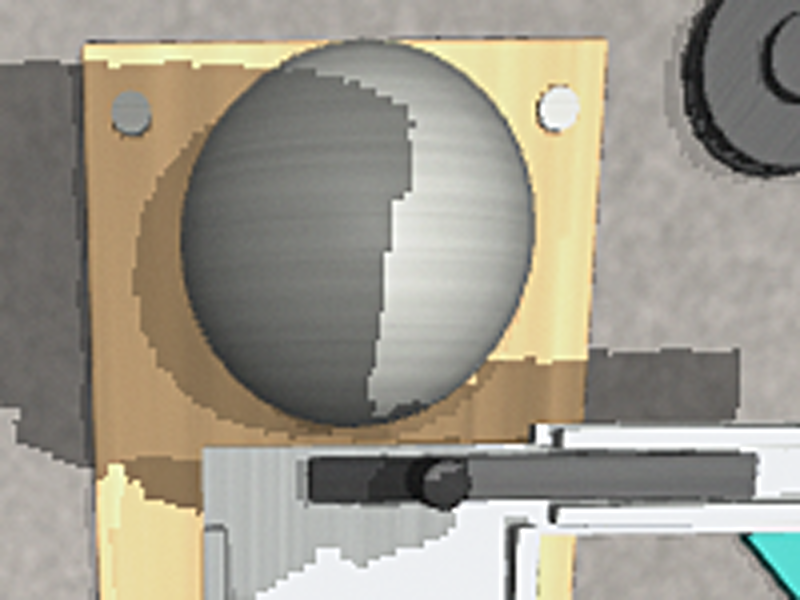

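```bash
cat >> h.py <<'E'
from scipy.optimize import least_squares
def ball(c,bb):
    o=-c['R'].T@c['t']
    def f(p):
        C=np.array([p[0],p[1],.0695]);v=o-C;D=np.linalg.norm(v);n=v/D
        a=np.cross(n,[1,0,0]);a/=np.linalg.norm(a);b=np.cross(n,a);r=.05*np.sqrt(1-(.05/D)**2)
        Q=np.array([proj(c,C+n*.05**2/D+r*(a*np.cos(t)+b*np.sin(t))) for t in np.linspace(0,6.28,180)])
        return [Q[:,0].min()-bb[0],Q[:,0].max()-bb[1],Q[:,1].min()-bb[2],Q[:,1].max()-bb[3]]
    r=least_squares(f,[.52,.08]); return r.x,r.fun
E
python3 - <<'E'
from h import *
s,c=wrist()
print('wrist',ball(c,(315-.3,403.3,10,106.3)))
print('pin',onplane(c,(382,120.8),.169))
c=cap('top'); 
for d in bot.cut_out('top','stake')[:1]:
    ys,xs=np.nonzero(d['region']); bb=(xs.min()-.3,xs.max()+.3,ys.min()-.3,ys.max()+.3); print(bb, ball(c,bb))
E
```

```text
wrist (array([0.5198, 0.0822]), array([-0.2732,  0.2675, -0.5083,  0.6209]))
pin [0.53   0.0199 0.169 ]
(np.float64(282.7), np.float64(317.3), np.float64(220.7), np.float64(255.3)) (array([0.5204, 0.0852]), array([-0.5991,  0.6011, -0.5903,  0.5756]))
```

Request:
apply_moves:
  targets:
    - {"jaw": 0,"tx": 0.034,"ty": 0.006,"tz": 0,"wx": 0,"wy": 0,"wz": 0}
    - {"jaw": 0,"tx": 0.033,"ty": 0.006,"tz": 0.01,"wx": 0,"wy": 0,"wz": 0}
    - {"jaw": 0,"tx": 0,"ty": 0,"tz": 0.04,"wx": 0,"wy": 0,"wz": 0}
    - {"jaw": 0,"tx": 0,"ty": 0,"tz": 0.045,"wx": 0,"wy": 0,"wz": 0}
    - {"jaw": 0,"tx": 0,"ty": 0,"tz": 0.045,"wx": 0,"wy": 0,"wz": 0}
    - {"jaw": 0,"tx": 0,"ty": 0,"tz": 0.045,"wx": 0,"wy": 0,"wz": 0}
    - {"jaw": 0,"tx": 0,"ty": 0,"tz": 0.04,"wx": 0,"wy": 0,"wz": 0}
    - {"jaw": 0,"tx": 0,"ty": 0,"tz": 0.025,"wx": 0,"wy": 0,"wz": 0}
    - {"jaw": 0,"tx": 0,"ty": 0,"tz": 0.013,"wx": 0,"wy": 0,"wz": 0}
    - {"jaw": 0,"tx": 0,"ty": 0.0,"tz": 0,"wx": 0,"wy": 0,"wz": 0}

```text
time_s: 6.4
ee_pos: [0.4847, 0.0233, 0.1465]
tool_rot: [-179.8, 0.1, 85.3]
ft_force: [0.0, 0.1, 1.2]
finger_gap: -0.0
grip_force: 0.0
```

Run:
```python
from h import *
s,c=wrist('w4.png'); print(s['ee_pos'],s['tool_rot'],s['ft_force'],s['finger_gap'])
print(bot.find_in('wrist','stop_pin')[:1])
```

```text
[0.4847 0.0233 0.1465] [-179.7884    0.0582   85.2619] [0.0093 0.1443 1.227 ] -0.00021287956972768378
[{'position': [0.0569, 0.0241, 0.173], 'confidence': 0.96}]
```

View pics/w4.png

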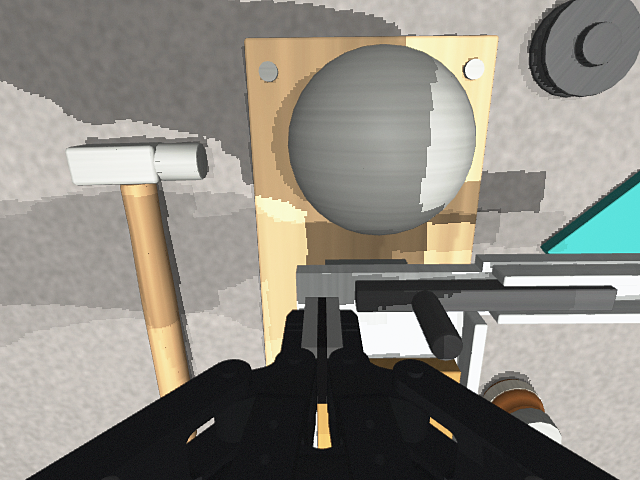

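The shut fingers stand clear of the pin on its −x side; the pin's foot is at (425,297) and its top at (447,345). Now I'll push it.

Request:
apply_moves:
  targets:
    - {"jaw": 0,"tx": 0,"ty": 0.008,"tz": 0,"wx": 0,"wy": 0,"wz": 0}
    - {"jaw": 0,"tx": 0,"ty": 0.008,"tz": 0,"wx": 0,"wy": 0,"wz": 0}
    - {"jaw": 0,"tx": 0,"ty": 0.008,"tz": 0,"wx": 0,"wy": 0,"wz": 0}
    - {"jaw": 0,"tx": 0,"ty": 0.008,"tz": 0,"wx": 0,"wy": 0,"wz": 0}
    - {"jaw": 0,"tx": 0,"ty": 0.008,"tz": 0,"wx": 0,"wy": 0,"wz": 0}
    - {"jaw": 0,"tx": 0,"ty": 0.008,"tz": 0,"wx": 0,"wy": 0,"wz": 0}
    - {"jaw": 0,"tx": 0,"ty": 0.008,"tz": 0,"wx": 0,"wy": 0,"wz": 0}
    - {"jaw": 0,"tx": 0,"ty": 0.008,"tz": 0,"wx": 0,"wy": 0,"wz": 0}
    - {"jaw": 0,"tx": 0,"ty": 0.006,"tz": 0,"wx": 0,"wy": 0,"wz": 0}
    - {"jaw": 0,"tx": 0,"ty": 0.006,"tz": 0,"wx": 0,"wy": 0,"wz": 0}

```text
time_s: 7.5
ee_pos: [0.562, 0.0171, 0.1481]
tool_rot: [-180.0, -0.0, 85.3]
ft_force: [-1.2, 1.6, 1.4]
finger_gap: -0.002
grip_force: 0.9
```

Request:
apply_moves:
  targets:
    - {"jaw": 0,"tx": 0,"ty": 0.005,"tz": 0,"wx": 0,"wy": 0,"wz": 0}
    - {"jaw": 0,"tx": 0,"ty": 0.004,"tz": 0,"wx": 0,"wy": 0,"wz": 0}
    - {"jaw": 0,"tx": 0,"ty": 0,"tz": 0,"wx": 0,"wy": 0,"wz": 0}

```text
time_s: 7.8
ee_pos: [0.5712, 0.0161, 0.1482]
tool_rot: [180.0, 0.0, 85.3]
ft_force: [-0.1, -0.1, 0.4]
finger_gap: -0.001
grip_force: 0.0
```

Run:
```python
from h import *
s,c=wrist('w5.png'); print(s['ee_pos'],s['tool_rot'],s['ft_force'],s['finger_gap'])
d=bot.find_in('wrist','stop_pin')[:1]; print(d[0]['confidence'],w(c,d[0]['position']))
c=cap('top'); d=bot.find_in('top','stop'); print([(x['confidence'],w(c,x['position'])) for x in d[:2]])
```

```text
[0.5712 0.0161 0.1482] [179.9618   0.0199  85.2562] [-0.087  -0.1312  0.3564] -0.0007510397815730885
0.74 [0.6117 0.0148 0.1301]
[(0.43, array([0.6332, 0.4458, 0.1004]))]
```

Request:
apply_moves:
  targets:
    - {"jaw": 0,"tx": 0,"ty": 0.003,"tz": 0,"wx": 0,"wy": 0,"wz": 0}
    - {"jaw": 0,"tx": 0,"ty": 0.003,"tz": 0,"wx": 0,"wy": 0,"wz": 0}

```text
time_s: 8.2
ee_pos: [0.5763, 0.0156, 0.1484]
tool_rot: [-180.0, 0.0, 85.3]
ft_force: [-1.5, 0.5, 1.7]
finger_gap: -0.004
grip_force: 0.8
```

Request:
apply_moves:
  targets:
    - {"jaw": 0,"tx": 0,"ty": 0.002,"tz": 0,"wx": 0,"wy": 0,"wz": 0}

```text
time_s: 8.3
ee_pos: [0.5768, 0.0156, 0.1482]
tool_rot: [-179.8, -0.0, 85.3]
ft_force: [-12.2, 0.6, 8.0]
finger_gap: -0.002
grip_force: 5.9
```

Request:
apply_moves:
  targets:
    - {"jaw": 0,"tx": 0,"ty": 0.002,"tz": 0,"wx": 0,"wy": 0,"wz": 0}

```text
time_s: 8.4
ee_pos: [0.577, 0.0156, 0.1481]
tool_rot: [-179.6, -0.0, 85.3]
ft_force: [-17.5, 1.4, 13.4]
finger_gap: 0.004
grip_force: 8.9
```

Run:
```python
from h import *
s,c=wrist('w6.png'); print(s['ee_pos'],s['ft_force'])
```

```text
[0.577  0.0156 0.1481] [-17.5075   1.4014  13.3942]
```

View pics/w6.png

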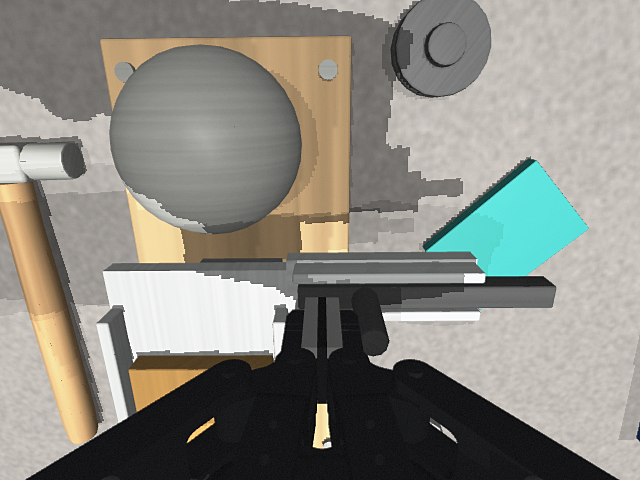

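The stop hit its end: the force rose to 17 N, and the bar lies right of the channel at px x>290. I'll back off, rise and go behind the plate.

Request:
apply_moves:
  targets:
    - {"jaw": 0,"tx": 0,"ty": -0.01,"tz": 0,"wx": 0,"wy": 0,"wz": 0}
    - {"jaw": 0,"tx": 0,"ty": -0.02,"tz": 0,"wx": 0,"wy": 0,"wz": 0}
    - {"jaw": 0.35,"tx": 0,"ty": -0.01,"tz": -0.04,"wx": 0,"wy": 0,"wz": 0}
    - {"jaw": 0.35,"tx": 0,"ty": -0.01,"tz": -0.04,"wx": 0,"wy": 0,"wz": 0}
    - {"jaw": 0.35,"tx": -0.034,"ty": -0.005,"tz": -0.02,"wx": 0,"wy": 0,"wz": 0}
    - {"jaw": 0.35,"tx": -0.045,"ty": -0.005,"tz": 0,"wx": 0,"wy": 0,"wz": 0}
    - {"jaw": 0.35,"tx": -0.045,"ty": 0,"tz": 0,"wx": 0,"wy": 0,"wz": 0}
    - {"jaw": 0.35,"tx": -0.045,"ty": 0,"tz": 0,"wx": 0,"wy": 0,"wz": 0}
    - {"jaw": 0.35,"tx": 0,"ty": 0,"tz": 0,"wx": 0,"wy": 0,"wz": 0}
    - {"jaw": 0.35,"tx": 0,"ty": 0,"tz": 0,"wx": 0,"wy": 0,"wz": 0}

```text
time_s: 9.45
ee_pos: [0.5067, -0.1493, 0.2484]
tool_rot: [179.9, 0.0, 85.1]
ft_force: [0.2, 1.0, 0.6]
finger_gap: 0.351
grip_force: 0.0
```

Run:
```python
from h import *
s,c=wrist('w7.png'); print(s['time_s'],s['ee_pos'],s['tool_rot'],s['ft_force'])
for k in ['stake','plate']:
    for d in bot.cut_out('wrist',k)[:2]:
        ys,xs=np.nonzero(d['region']); print(k,d['confidence'],xs.min(),xs.max(),ys.min(),ys.max())
        if k=='stake': print(ball(c,(xs.min()-.3,xs.max()+.3,ys.min()-.3,ys.max()+.3)))
d=bot.find_in('wrist','stop_pin')[:1]; print([w(c,x['position']) for x in d])
```

```text
9.45 [ 0.5067 -0.1493  0.2484] [179.9389   0.0155  85.082 ] [0.1829 0.9528 0.579 ]
plate 0.89 473 619 0 86
plate 0.81 255 373 18 185
[]
```

View pics/w7.png

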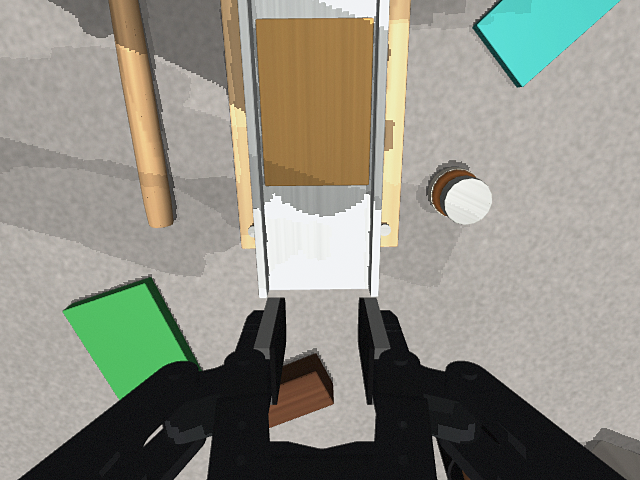

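The plate is in the channel at px rows 18–185 and columns 255–373, and the rest's rear edge is at row ~289. Next I'll measure the rear edges and the axis.

Run:
```python
from h import *
s,c=wrist()
u=None
for n,uv,z in [('pRL',(264,185.5),.132),('pRR',(370,185.5),.132),('pFL',(256,18.5),.132),('pFR',(374,18.5),.132),('wallRL in',(267.5,297),.134),('wallRR in',(372,297),.134),('wallRL out',(259,298),.134),('wallRR out',(380.5,297),.134),('wallFL out',(238,0),.134),('wallFR out',(390,0),.134)]:
    X=onplane(c,uv,z); print(n,X[:2])
T=Ro.from_euler('xyz',s['tool_rot'],degrees=True).as_matrix()
print(T)
```

```text
pRL [ 0.4706 -0.112 ]
pRR [ 0.5413 -0.1177]
pFL [ 0.4786 -0.0131]
pFR [ 0.5476 -0.0187]
wallRL in [ 0.4628 -0.194 ]
wallRR in [ 0.5392 -0.2001]
wallRL out [ 0.4565 -0.1943]
wallRR out [ 0.5454 -0.2006]
wallFL out [ 0.4698 -0.0033]
wallFR out [ 0.5569 -0.0103]
[[ 0.08    0.9968  0.0001]
 [ 0.9968 -0.08    0.0006]
 [ 0.0006  0.0001 -1.    ]]
```

Request:
apply_moves:
  targets:
    - {"jaw": 0,"tx": 0,"ty": -0.002,"tz": 0.03,"wx": 0,"wy": 0,"wz": -0.5}
    - {"jaw": 0,"tx": 0,"ty": 0,"tz": 0.04,"wx": 0,"wy": 0,"wz": 0}
    - {"jaw": 0,"tx": 0,"ty": 0,"tz": 0.03,"wx": 0,"wy": 0,"wz": 0}
    - {"jaw": 0,"tx": 0,"ty": 0,"tz": 0.015,"wx": 0,"wy": 0,"wz": 0}
    - {"jaw": 0,"tx": 0,"ty": 0,"tz": 0.007,"wx": 0,"wy": 0,"wz": 0}
    - {"jaw": 0,"tx": 0,"ty": 0,"tz": 0.002,"wx": 0,"wy": 0,"wz": 0}
    - {"jaw": 0,"tx": 0,"ty": 0,"tz": 0,"wx": 0,"wy": 0,"wz": 0}

```text
time_s: 10.4
ee_pos: [0.5053, -0.1477, 0.1248]
tool_rot: [180.0, 0.0, 85.8]
ft_force: [0.3, 0.4, 0.1]
finger_gap: 0.005
grip_force: 0.0
```

Request:
apply_moves:
  targets:
    - {"jaw": 0,"tx": 0.004,"ty": 0,"tz": 0,"wx": 0,"wy": 0,"wz": 0}
    - {"jaw": 0,"tx": 0.004,"ty": 0,"tz": 0,"wx": 0,"wy": 0,"wz": 0}
    - {"jaw": 0,"tx": 0.004,"ty": 0,"tz": 0,"wx": 0,"wy": 0,"wz": 0}
    - {"jaw": 0,"tx": 0.004,"ty": 0,"tz": 0,"wx": 0,"wy": 0,"wz": 0}

```text
time_s: 10.8
ee_pos: [0.5061, -0.1313, 0.1246]
tool_rot: [180.0, -0.0, 85.8]
ft_force: [-0.4, -0.1, 0.0]
finger_gap: -0.003
grip_force: 0.0
```

Request:
apply_moves:
  targets:
    - {"jaw": 0,"tx": 0.001,"ty": 0,"tz": 0.001,"wx": 0,"wy": 0,"wz": 0}
    - {"jaw": 0,"tx": 0.002,"ty": 0,"tz": 0,"wx": 0,"wy": 0,"wz": 0}

```text
time_s: 11.0
ee_pos: [0.5061, -0.1289, 0.1233]
tool_rot: [180.0, 0.0, 85.8]
ft_force: [-1.0, -2.9, -0.4]
finger_gap: 0.001
grip_force: 1.5
```

Request:
apply_moves:
  targets:
    - {"jaw": 0,"tx": 0.002,"ty": 0,"tz": 0,"wx": 0,"wy": 0,"wz": 0}

```text
time_s: 11.1
ee_pos: [0.5062, -0.1276, 0.1233]
tool_rot: [180.0, 0.1, 85.7]
ft_force: [0.5, -2.9, -0.9]
finger_gap: -0.006
grip_force: 1.3
```

Request:
apply_moves:
  targets:
    - {"jaw": 0,"tx": 0.002,"ty": 0,"tz": 0,"wx": 0,"wy": 0,"wz": 0}

```text
time_s: 11.2
ee_pos: [0.5063, -0.1255, 0.1232]
tool_rot: [-180.0, 0.0, 85.7]
ft_force: [-1.7, -2.8, -0.1]
finger_gap: 0.001
grip_force: 1.3
```

Request:
apply_moves:
  targets:
    - {"jaw": 0,"tx": 0.002,"ty": 0,"tz": 0,"wx": 0,"wy": 0,"wz": 0}

```text
time_s: 11.3
ee_pos: [0.5065, -0.1233, 0.1233]
tool_rot: [-180.0, 0.0, 85.7]
ft_force: [-0.0, -2.0, -1.6]
finger_gap: -0.001
grip_force: 1.3
```

Request:
apply_moves:
  targets:
    - {"jaw": 0,"tx": 0.002,"ty": 0,"tz": 0,"wx": 0,"wy": 0,"wz": 0}

```text
time_s: 11.4
ee_pos: [0.5067, -0.121, 0.1233]
tool_rot: [-180.0, 0.0, 85.7]
ft_force: [-0.8, -2.4, -1.9]
finger_gap: -0.003
grip_force: 1.2
```

Request:
apply_moves:
  targets:
    - {"jaw": 0,"tx": 0.004,"ty": 0,"tz": 0,"wx": 0,"wy": 0,"wz": 0}
    - {"jaw": 0,"tx": 0.005,"ty": 0,"tz": 0,"wx": 0,"wy": 0,"wz": 0}
    - {"jaw": 0,"tx": 0.005,"ty": 0,"tz": 0,"wx": 0,"wy": 0,"wz": 0}
    - {"jaw": 0,"tx": 0.005,"ty": 0,"tz": 0,"wx": 0,"wy": 0,"wz": 0}
    - {"jaw": 0,"tx": 0.005,"ty": 0,"tz": 0,"wx": 0,"wy": 0,"wz": 0}
    - {"jaw": 0,"tx": 0.005,"ty": 0,"tz": 0,"wx": 0,"wy": 0,"wz": 0}
    - {"jaw": 0,"tx": 0.005,"ty": 0,"tz": 0,"wx": 0,"wy": 0,"wz": 0}
    - {"jaw": 0,"tx": 0.005,"ty": 0,"tz": 0,"wx": 0,"wy": 0,"wz": 0}
    - {"jaw": 0,"tx": 0.005,"ty": 0,"tz": 0,"wx": 0,"wy": 0,"wz": 0}
    - {"jaw": 0,"tx": 0.005,"ty": 0,"tz": 0,"wx": 0,"wy": 0,"wz": 0}
    - {"jaw": 0,"tx": 0.005,"ty": 0,"tz": 0,"wx": 0,"wy": 0,"wz": 0}
    - {"jaw": 0,"tx": 0.005,"ty": 0,"tz": 0,"wx": 0,"wy": 0,"wz": 0}
    - {"jaw": 0,"tx": 0.005,"ty": 0,"tz": 0,"wx": 0,"wy": 0,"wz": 0}
    - {"jaw": 0,"tx": 0.005,"ty": 0,"tz": 0,"wx": 0,"wy": 0,"wz": 0}
    - {"jaw": 0,"tx": 0.004,"ty": 0,"tz": 0,"wx": 0,"wy": 0,"wz": 0}
    - {"jaw": 0,"tx": 0.003,"ty": 0,"tz": 0,"wx": 0,"wy": 0,"wz": 0}

```text
time_s: 13.0
ee_pos: [0.5125, -0.0448, 0.1234]
tool_rot: [180.0, 0.0, 85.8]
ft_force: [0.9, -2.9, -0.6]
finger_gap: 0.001
grip_force: 1.4
```

Run:
```python
from h import *
s,c=wrist('w8.png'); print(s['time_s'],s['ee_pos'],s['tool_rot'],s['ft_force'])
for k in ['plate','stake','stop_pin']:
    for d in bot.find_in('wrist',k)[:2]: print(k,round(d['confidence'],2),w(c,d['position']))
```

```text
13.0 [ 0.5125 -0.0448  0.1234] [179.989    0.0032  85.7743] [ 0.9089 -2.8595 -0.5857]
plate 0.98 [ 0.2363 -0.2462  0.008 ]
plate 0.93 [ 0.6984 -0.0372  0.012 ]
stake 0.89 [0.5198 0.0717 0.1137]
stop_pin 0.94 [0.5884 0.018  0.1349]
```

View pics/w8.png

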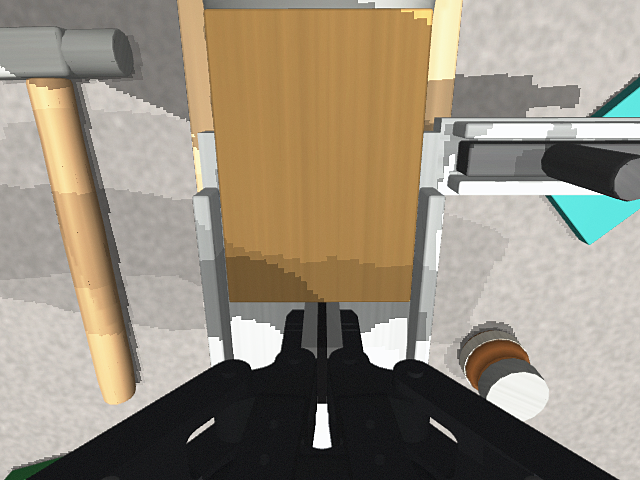

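The plate is square between the walls, with its rear edge at row 301, front edge at row 9 and the rest's front edge at row ~132. The stop is clear on the right.

Run:
```python
from h import *
s,c=wrist()
a=np.radians(4.3);u=np.array([np.sin(a),np.cos(a)]);x=np.array([u[1],-u[0]])
g=c['color'].astype(int).sum(2)
print('leftcol',g[120:142,208]);print('platecol rear',g[294:308,260],'front',g[2:18,300]);print('right',g[120:142,432])
for n,uv,z in [('edgeL',(208,132),.12),('edgeR',(432,132),.12),('rear',(320,301.5),.132),('front',(320,9.5),.132),('TCPpt',(320,301.5),.124),('wallLin@200',(215.5,200),.134),('wallRin@200',(419,200),.134),('plateL',(218,200),.132),('plateR',(421,200),.132)]:
    X=onplane(c,uv,z)[:2]; print(n,X,X@u,X@x)
print('tcp',s['ee_pos'][:2]@u,s['ee_pos'][:2]@x)
```

```text
leftcol [515 523 516 521 524 515 524 519 528 530 545 398 283 349 640 631 620 618
 621 616 621 619]
platecol rear [253 248 248 258 251 248 232 285 403 394 392 394 387 398] front [445 439 442 449 457 378 325 354 369 381 384 378 380 375 375 376]
right [495 493 513 403 395 318 323 329 328 328 331 312 263 470 664 664 652 648
 651 655 653 652]
edgeL [0.4763 0.0322] 0.0678650511267469 0.472535588422637
edgeR [0.557  0.0263] 0.06797200623625753 0.5534742958483104
rear [ 0.512  -0.0328] 0.0057179577217605845 0.5130611753801589
front [0.5195 0.0658] 0.10456260096738296 0.5130666807007195
TCPpt [ 0.5117 -0.0371] 0.001390859042331563 0.5130253355905631
wallLin@200 [0.4791 0.0102] 0.046090316091337666 0.47695230510520376
wallRin@200 [0.5492 0.005 ] 0.04619006039865944 0.5472810566071262
plateL [0.4793 0.0097] 0.045605628627253994 0.4772729684301885
plateR [0.5504 0.0045] 0.04570663610314091 0.5484923679350714
tcp -0.005997906053291001 0.5143357357324219
```

Request:
apply_moves:
  targets:
    - {"jaw": 0,"tx": 0.003,"ty": 0,"tz": 0,"wx": 0,"wy": 0,"wz": 0}
    - {"jaw": 0,"tx": 0.004,"ty": 0,"tz": 0,"wx": 0,"wy": 0,"wz": 0}
    - {"jaw": 0,"tx": 0.004,"ty": 0,"tz": 0,"wx": 0,"wy": 0,"wz": 0}
    - {"jaw": 0,"tx": 0.004,"ty": 0,"tz": 0,"wx": 0,"wy": 0,"wz": 0}
    - {"jaw": 0,"tx": 0.004,"ty": 0,"tz": 0,"wx": 0,"wy": 0,"wz": 0}
    - {"jaw": 0,"tx": 0.004,"ty": 0,"tz": 0,"wx": 0,"wy": 0,"wz": 0}
    - {"jaw": 0,"tx": 0.004,"ty": 0,"tz": 0,"wx": 0,"wy": 0,"wz": 0}
    - {"jaw": 0,"tx": 0.004,"ty": 0,"tz": 0,"wx": 0,"wy": 0,"wz": 0}
    - {"jaw": 0,"tx": 0.004,"ty": 0,"tz": 0,"wx": 0,"wy": 0,"wz": 0}
    - {"jaw": 0,"tx": 0.004,"ty": 0,"tz": 0,"wx": 0,"wy": 0,"wz": 0}
    - {"jaw": 0,"tx": 0.004,"ty": 0,"tz": 0,"wx": 0,"wy": 0,"wz": 0}
    - {"jaw": 0,"tx": 0.003,"ty": 0,"tz": 0,"wx": 0,"wy": 0,"wz": 0}
    - {"jaw": 0,"tx": 0.002,"ty": 0,"tz": 0,"wx": 0,"wy": 0,"wz": 0}
    - {"jaw": 0,"tx": 0.002,"ty": 0,"tz": 0,"wx": 0,"wy": 0,"wz": 0}
    - {"jaw": 0,"tx": 0.002,"ty": 0,"tz": 0,"wx": 0,"wy": 0,"wz": 0}
    - {"jaw": 0,"tx": 0.002,"ty": 0,"tz": 0,"wx": 0,"wy": 0,"wz": 0}
    - {"jaw": 0,"tx": 0.002,"ty": 0,"tz": 0,"wx": 0,"wy": 0,"wz": 0}
    - {"jaw": 0,"tx": 0,"ty": 0,"tz": 0,"wx": 0,"wy": 0,"wz": 0}

```text
time_s: 15.05
ee_pos: [0.5165, 0.0112, 0.1233]
tool_rot: [-180.0, -0.0, 85.8]
ft_force: [0.1, -3.0, 2.8]
finger_gap: -0.0
grip_force: 1.7
```

Run:
```python
from h import *
s,c=wrist('w9.png'); print(s['time_s'],s['ee_pos'],s['tool_rot'],s['ft_force'])
a=np.radians(4.3);u=np.array([np.sin(a),np.cos(a)]);x=np.array([u[1],-u[0]])
g=c['color'].astype(int).sum(2)
print('tcp',s['ee_pos'][:2]@u,s['ee_pos'][:2]@x)
print('rear',g[285:325:1,270],'L',g[285:325,205],'R',g[285:325,425])
```

```text
15.05 [0.5165 0.0112 0.1233] [-179.993    -0.0186   85.7842] [ 0.0879 -2.9913  2.7623]
tcp 0.04991287179871662 0.5142006681239777
rear [249 248 243 248 243 244 250 250 248 248 251 250 245 250 251 249 215 328
 382 379 382 374 373 376 375 374 371 379 378 380 375 380 381 376 372 382
 375 371 351 425] L [478 477 476 475 477 478 488 480 481 480 468 469 477 482 482 490 481 480
 477 470 469 466 463 463 462 459 450 444 510 529 534 530 541 529 521 523
 521 528 521 516] R [520 521 516 516 520 520 524 520 509 505 494 499 486 492 497 501 507 515
 515 516 523 519 524 516 514 526 377 368 328 765 751 738 736 734 756 762
 765 765 765 638]
```

View pics/w9.png

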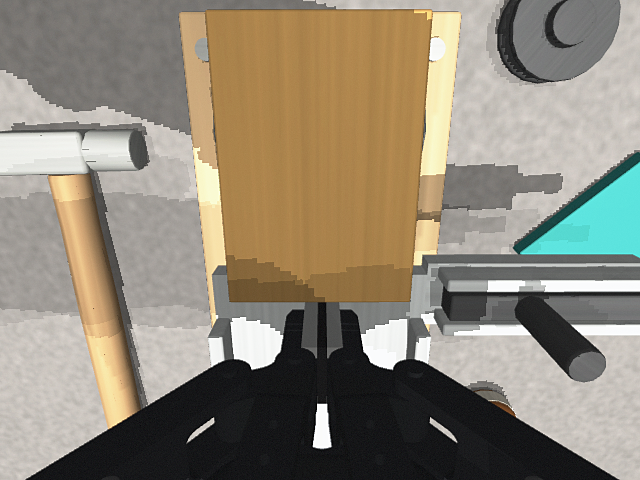

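The plate is now mostly over the ball. Its rear edge is at row 301 and the rest's front edge at row ~266, so about 11 mm remain. I'll finish slowly.

Request:
apply_moves:
  targets:
    - {"jaw": 0,"tx": 0.0015,"ty": 0,"tz": 0,"wx": 0,"wy": 0,"wz": 0}
    - {"jaw": 0,"tx": 0.0015,"ty": 0,"tz": 0,"wx": 0,"wy": 0,"wz": 0}
    - {"jaw": 0,"tx": 0.0015,"ty": 0,"tz": 0,"wx": 0,"wy": 0,"wz": 0}
    - {"jaw": 0,"tx": 0.0015,"ty": 0,"tz": 0,"wx": 0,"wy": 0,"wz": 0}
    - {"jaw": 0,"tx": 0.001,"ty": 0,"tz": 0,"wx": 0,"wy": 0,"wz": 0}
    - {"jaw": 0,"tx": 0.001,"ty": 0,"tz": 0,"wx": 0,"wy": 0,"wz": 0}
    - {"jaw": 0,"tx": 0.001,"ty": 0,"tz": 0,"wx": 0,"wy": 0,"wz": 0}
    - {"jaw": 0,"tx": 0.001,"ty": 0,"tz": 0,"wx": 0,"wy": 0,"wz": 0}

```text
time_s: 15.9
ee_pos: [0.5171, 0.0209, 0.1232]
tool_rot: [-180.0, 0.0, 85.8]
ft_force: [0.3, -3.2, -0.3]
finger_gap: -0.001
grip_force: 1.6
```

Request:
apply_moves:
  targets:
    - {"jaw": 0,"tx": 0.001,"ty": 0,"tz": 0,"wx": 0,"wy": 0,"wz": 0}
    - {"jaw": 0,"tx": 0,"ty": 0,"tz": 0,"wx": 0,"wy": 0,"wz": 0}
    - {"jaw": 0,"tx": 0,"ty": 0,"tz": 0,"wx": 0,"wy": 0,"wz": 0}

```text
time_s: 16.2
ee_pos: [0.5173, 0.022, 0.1233]
tool_rot: [-180.0, -0.0, 85.8]
ft_force: [0.0, -1.6, -0.5]
finger_gap: 0.003
grip_force: 0.9
```

Run:
```python
from h import *
s,c=wrist('w10.png'); print(s['time_s'],s['ee_pos'],s['tool_rot'],s['ft_force'])
a=np.radians(4.3);u=np.array([np.sin(a),np.cos(a)])
print('tcp',s['ee_pos'][:2]@u, 'plate s est',-.0127+s['ee_pos'][:2]@u+.006)
```

```text
16.2 [0.5173 0.022  0.1233] [-179.9933   -0.0165   85.7779] [ 0.045  -1.5502 -0.4691]
tcp 0.06073561096650042 plate s est 0.05403561096650041
```

View pics/w10.png

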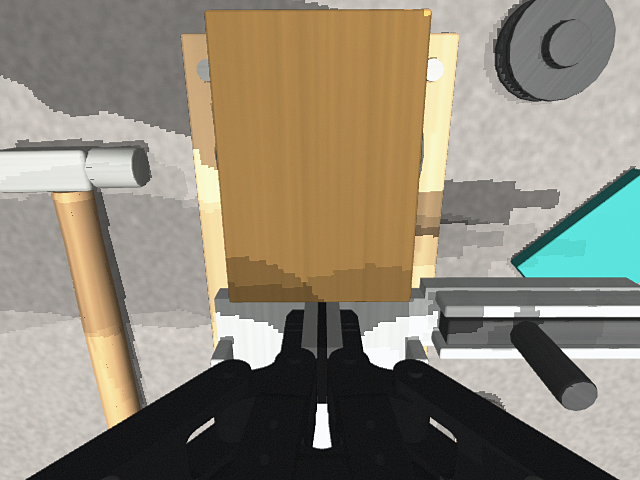

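The plate sits symmetrically over the ball, with its rear edge just past the rest's edge and an estimated travel of 54.0 mm. I'll withdraw gently and check.

Request:
apply_moves:
  targets:
    - {"jaw": 0,"tx": -0.0005,"ty": 0,"tz": 0,"wx": 0,"wy": 0,"wz": 0}
    - {"jaw": 0,"tx": -0.0005,"ty": 0,"tz": 0,"wx": 0,"wy": 0,"wz": 0}
    - {"jaw": 0,"tx": -0.001,"ty": 0,"tz": 0,"wx": 0,"wy": 0,"wz": 0}
    - {"jaw": 0,"tx": -0.005,"ty": 0,"tz": 0,"wx": 0,"wy": 0,"wz": 0}
    - {"jaw": 0,"tx": -0.02,"ty": 0,"tz": 0,"wx": 0,"wy": 0,"wz": 0}
    - {"jaw": 0,"tx": -0.03,"ty": 0,"tz": 0,"wx": 0,"wy": 0,"wz": 0}
    - {"jaw": 0,"tx": 0,"ty": 0,"tz": -0.03,"wx": 0,"wy": 0,"wz": 0}
    - {"jaw": 0,"tx": 0,"ty": 0,"tz": -0.04,"wx": 0,"wy": 0,"wz": 0}
    - {"jaw": 0,"tx": 0,"ty": 0,"tz": -0.04,"wx": 0,"wy": 0,"wz": 0}
    - {"jaw": 0,"tx": 0,"ty": 0,"tz": -0.04,"wx": 0,"wy": 0,"wz": 0}
    - {"jaw": 0,"tx": 0,"ty": 0,"tz": 0,"wx": 0,"wy": 0,"wz": 0}
    - {"jaw": 0,"tx": 0,"ty": 0,"tz": 0,"wx": 0,"wy": 0,"wz": 0}

```text
time_s: 17.45
ee_pos: [0.5133, -0.0354, 0.274]
tool_rot: [179.9, -0.0, 85.8]
ft_force: [0.0, 0.5, -0.8]
finger_gap: 0.0
grip_force: 0.0
```

Run:
```python
from h import *
s,c=wrist('w11.png'); print(s['time_s'],s['ee_pos'])
for d in bot.cut_out('wrist','plate'):
    m=d['region'].astype(np.uint8); k=cv2.findContours(m,0,2)[0]; k=max(k,key=cv2.contourArea)
    P=[onplane(c,p,.1315)[:2] for p in cv2.approxPolyDP(k,6,True)[:,0].astype(float)]
    print(d['confidence'],np.array(P),cv2.approxPolyDP(k,6,True)[:,0].tolist())
d=bot.find_in('wrist','stop_pin')[:1]; print([w(c,x['position']) for x in d])
im=cv2.cvtColor(c['color'],cv2.COLOR_RGB2BGR); cv2.imwrite('pics/w12.png',cv2.resize(im[0:300,160:560],(800,600),interpolation=cv2.INTER_CUBIC))
```

```text
17.45 [ 0.5133 -0.0354  0.274 ]
0.93 [[ 0.6669  0.0479]
 [ 0.6372  0.0272]
 [ 0.6493  0.0236]
 [ 0.6505  0.0173]
 [ 0.6795  0.0152]
 [ 0.6801  0.0033]
 [ 0.616  -0.0005]
 [ 0.6419 -0.0315]
 [ 0.6969  0.0104]] [[538, 86], [492, 121], [509, 125], [510, 134], [551, 134], [550, 151], [460, 163], [493, 202], [575, 139]]
0.91 [[0.4877 0.1126]
 [0.482  0.0367]
 [0.5498 0.031 ]
 [0.5564 0.1075]] [[265, 0], [270, 124], [367, 125], [373, 0]]
0.56 [[0.5635 0.0148]
 [0.6044 0.0039]
 [0.6773 0.0028]
 [0.681  0.0137]
 [0.5658 0.023 ]] [[387, 147], [444, 158], [546, 152], [553, 136], [390, 135]]
0.28 [[ 0.4661  0.1142]
 [ 0.4486 -0.1248]
 [ 0.4606 -0.1305]
 [ 0.4605 -0.1606]
 [ 0.4811 -0.1111]
 [ 0.4912 -0.11  ]
 [ 0.4962 -0.0993]
 [ 0.5206 -0.1012]
 [ 0.5232 -0.1124]
 [ 0.5368 -0.12  ]
 [ 0.5453 -0.1629]
 [ 0.5479 -0.1371]
 [ 0.5623 -0.1314]
 [ 0.5712  0.0028]
 [ 0.6427 -0.0011]
 [ 0.6472  0.0057]
 [ 0.678   0.0034]
 [ 0.6804  0.013 ]
 [ 0.6498  0.0167]
 [ 0.6436  0.0254]
 [ 0.5743  0.0305]
 [ 0.5787  0.1059]
 [ 0.5571  0.1075]
 [ 0.5505  0.0303]
 [ 0.4818  0.0354]
 [ 0.4865  0.1127]] [[231, 0], [253, 327], [268, 332], [272, 362], [290, 310], [302, 308], [307, 296], [337, 296], [341, 308], [358, 315], [370, 358], [372, 332], [389, 325], [398, 163], [497, 161], [504, 151], [547, 151], [552, 137], [509, 135], [501, 123], [402, 123], [408, 0], [374, 0], [368, 126], [270, 126], [263, 0]]
[array([0.6197, 0.0142, 0.1355])]
```

View pics/w12.png

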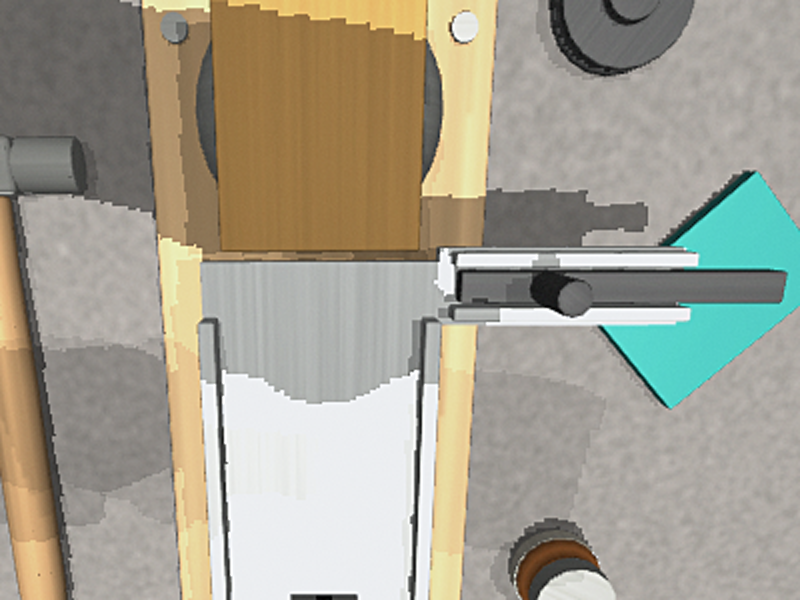

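The plate rests on the ball with a visible gap to the rest (crop rows 250 to 261), and the stop is out. One last numeric check of gap, tilt and stillness, then I'll hand in.

Run:
```python
from h import *
a=np.radians(4.3);u=np.array([np.sin(a),np.cos(a)]);x=np.array([u[1],-u[0]])
s,c=wrist(); g=c['color'].astype(int).sum(2)
print(g[118:138,300])
q=lambda uv,z:onplane(c,uv,z)[:2]
e=(q((262,130.7),.12)+q((380,130.7),.12))/2; r=(q((270,125),.1315)+q((370,125),.1315))/2
print('gap',(r-e)@u,'lateral',(r-e)@x)
p=cv2.cvtColor(cv2.imread('pics/w11.png'),cv2.COLOR_BGR2RGB).astype(int)
print('diff since', np.abs(p-c['color']).sum(2)[0:140,255:385].mean())
t=cap('top')
for k,n in [(t,'top'),(cap('scene'),'scene')]:
    for d in bot.find_in(n,'plate')[:3]: print(n,d['confidence'],w(k,d['position']))
d=max(bot.cut_out('top','plate'),key=lambda d:d['region'][238,300]); m=d['region'].astype(np.uint8)
R=cv2.minAreaRect(max(cv2.findContours(m,0,2)[0],key=cv2.contourArea)); print(R,onplane(t,R[0],.1315))
```

```text
[340 336 335 344 341 342 359 285 341 430 433 434 334 377 547 540 536 534
 531 531]
gap 0.004621124580346666 lateral -0.0006408523337223691
diff since 23.93730769230769
top 0.8 [ 0.2793 -0.3068  0.0192]
top 0.77 [0.5484 0.2622 0.0125]
top 0.74 [0.5215 0.0858 0.1296]
scene 0.97 [0.5633 0.258  0.0161]
scene 0.83 [0.5303 0.0778 0.1306]
scene 0.7 [ 0.2921 -0.3098  0.0208]
((299.0310363769531, 234.6276092529297), (37.204376220703125, 26.325420379638672), 4.763641834259033) [0.5194 0.0851 0.1315]
```

Gap 4.6 mm (ideal 4), lateral offset −0.6 mm. I'll let it settle for a second and hand in.

Request:
apply_moves:
  targets:
    - {"jaw": 0,"tx": 0,"ty": 0,"tz": 0,"wx": 0,"wy": 0,"wz": 0}
    - {"jaw": 0,"tx": 0,"ty": 0,"tz": 0,"wx": 0,"wy": 0,"wz": 0}
    - {"jaw": 0,"tx": 0,"ty": 0,"tz": 0,"wx": 0,"wy": 0,"wz": 0}
    - {"jaw": 0,"tx": 0,"ty": 0,"tz": 0,"wx": 0,"wy": 0,"wz": 0}
    - {"jaw": 0,"tx": 0,"ty": 0,"tz": 0,"wx": 0,"wy": 0,"wz": 0}
    - {"jaw": 0,"tx": 0,"ty": 0,"tz": 0,"wx": 0,"wy": 0,"wz": 0}
    - {"jaw": 0,"tx": 0,"ty": 0,"tz": 0,"wx": 0,"wy": 0,"wz": 0}
    - {"jaw": 0,"tx": 0,"ty": 0,"tz": 0,"wx": 0,"wy": 0,"wz": 0}
    - {"jaw": 0,"tx": 0,"ty": 0,"tz": 0,"wx": 0,"wy": 0,"wz": 0}
    - {"jaw": 0,"tx": 0,"ty": 0,"tz": 0,"wx": 0,"wy": 0,"wz": 0}

```text
time_s: 18.9
ee_pos: [0.5131, -0.0352, 0.2733]
tool_rot: [-180.0, 0.0, 85.8]
ft_force: [-0.9, 0.2, 0.2]
finger_gap: 0.002
grip_force: 0.0
```

Run:
```python
from h import *
s,c=wrist(); g=c['color'].astype(int); p=cv2.cvtColor(cv2.imread('pics/w11.png'),cv2.COLOR_BGR2RGB).astype(int)
D=np.abs(g-p).sum(2); print(D[0:140,255:385].mean(),D[180:240,280:360].mean(),g.sum(2)[120:134,300])
print(bot.close_job())
```

```text
13.711593406593407 5.984583333333333 [321 327 323 327 340 225 425 420 421 428 259 372 541 545]
the job is handed in; nothing more can be done
None
```

The job is handed in at about 19 s: the stop is pushed to its end of travel, and the plate sits on the ball alone, about 0.6 mm off centre each way with a 4.6 mm gap to the rest; the verdict was not shown.

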